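# Lift a pressed wheel out of its nest with the cam lifter and hold it up

## Task

Take the loose handle pin out of its wooden rest and put it down through the eye at the end of the lifter's cam arm until its collar rests on the eye. Then, turning the arm only by that pin and not touching the toy wheel in the nest, swing the arm counter-clockwise (seen from above) until the cams have raised the wheel as high as they can, with the arm pointing along the rib on the base; beyond that the wheel sinks again. The arm springs back if let go, so finish while still gripping the pin in the eye and holding the wheel up there, and leave the other things alone.

Things in the scene. Friction and masses are not known exactly. Their poses are not given: they have to be found in the camera images.
- stand: fixed metal lifter stand: round base flange 124 mm across, 8 mm thick, a column, and on top a round nest ring (74 mm outside, 55 mm inside, 18 mm deep, rim 65.5 mm above the table) that holds the toy wheel. Origin: centre of the underside, on the table; z up; at yaw 0 its x points away from the robot (it is turned up to 0.3 rad either way).
- cam_axis (a point): point on the stand's vertical centre axis, about which the cam arm turns, 40 mm above the table (level with the top of the eye).
- crest_mark (a point): middle of a small raised rib (11x4 mm) on the top of the base flange, 55 mm from the axis: the arm points exactly this way when the cam is on its crest.
- cam_arm (a joint): angle of the steel cam arm, rad: 0 at rest on its stop, growing counter-clockwise seen from above, round the side of the stand that faces the robot. Crest of the cam at 1.40; past it the wheel sinks; end stop at 1.80. A spring always pushes it back to 0 with 0.15 x (angle + 0.6) N m, about 3 N at the eye at the crest; let go, it returns.
- eye (a point): centre of the upper mouth of the hole in the round eye at the outer end of the cam arm, 40 mm above the table, z up. The eye is 30 mm outside, 16 mm tall (24 to 40 mm above the table), with an upright through hole of 13 mm, 100 mm from the cam axis. At joint 0 it is 1.40 rad clockwise from the rib.
- wheel: the loose toy wheel lying flat in the nest, 48 mm across, 21 mm tall, about 30 g. Origin: centre of its underside, 47.5 mm above the table at the start. Two eccentric cams geared to the arm lift it: its underside is then 47 + 7 x (1 - cos(pi x cam_arm / 1.40)) mm above the table, 61 mm at the crest.
- rest: fixed wooden block 56x56x36 mm, left of the stand, with an upright 12 mm hole in the middle in which the handle pin stands at the start. Origin: centre of the underside.
- pin: loose handle pin, 104 mm long, 60 g, upright in the rest: steel shank 10 mm across, 30 mm long, tip tapered to 6 mm over the last 5 mm; then a collar 22 mm across, 4 mm thick; then a round black grip 16 mm across, 70 mm long. Origin: centre of the tip, z towards the grip. At the start the tip is 6 mm, the grip 40 to 110 mm above the table, the collar on the block.
- pin_collar (a point): centre of the underside of the pin's collar, 30 mm above the tip; it lies on the mouth of the eye when the pin is fully in.
- chassis_c: the toy car chassis with four wheels (83x116x50 mm), right of the stand. A bystander.
- body_b: a toy car body shell (63x113x48 mm), right of and beyond the stand. A bystander.
- screw_tray: an open blue tray of screws (75x105x26 mm), left and beyond the rest. A bystander.
There are look-alikes about, which are no part of the job. Of the things that look like the pin, the smaller one is meant.

How it is judged:
On the way:
1. the pin stands fully in the eye, its collar on the eye, with the arm still near its rest (z of pin_collar in the frame of eye below 0.004 m and horizontal distance between pin_collar and eye below 0.005 m and angle between the z axis of pin and the z axis of eye, either way round below 0.2 rad and value of joint cam_arm below 0.35 rad), for 0.2 s.
At the end, for the whole second after the job is handed in: Arm at rest within 0.22 rad of the cam crest; wheel raised to within 1.6 mm of its highest, flat and within 12 mm of the axis, untouched by fingers; pin in the eye (collar within 8 mm of the mouth, 5 mm sideways, tilt under 0.2 rad), gripped (over 3 N) and bearing on the eye (over 0.8 N) (value of joint cam_arm between 1.18 and 1.62 rad and z of pin_collar in the frame of eye below 0.008 m and horizontal distance between pin_collar and eye below 0.005 m and angle between the z axis of pin and the z axis of eye, either way round below 0.2 rad and contact force between the fingers and pin above 3 N and contact force between pin and cam_arm above 0.8 N and velocity of joint cam_arm between -0.1 and 0.1 rad/s and z of wheel in the frame of stand between 0.0594 and 0.066 m and horizontal distance between wheel and stand below 0.012 m and angle between wheel's own z axis and vertical below 0.15 rad and linear speed of wheel below 0.03 m/s and contact force between the fingers and wheel below 0.5 N); the arm keeps its last pose, push and grip.
It fails at once if the fingers push the cam arm or its eye directly (contact force between the fingers and cam_arm above 4 N).
It fails at once if the fingers handle the wheel (contact force between the fingers and wheel above 2 N).
It fails at once if a bystander (chassis, car body, screw tray) is moved more than 30 mm (distance of any of chassis_c, body_b, screw_tray from where it was at the start of the episode above 0.03 m).
It also fails if it takes over 51 s, if anything falls off the work surface, if the arm or the gripper's body presses on something with over 40 N, if the wrist force passes 120 N, or if a joint passes its speed limit or range.

## Robot

A 6-joint arm with a two-finger parallel gripper is mounted at the origin on a cart in front of the work surface, level with it; the furniture and walls round the work are solid. World frame = base frame: x ahead of the robot, y to its left, z up, the work surface at z = 0. Lengths are in m, angles in rad, forces in N, time in s.
With the tool pointing down it reaches from about 0.375 to 0.9 m from the base axis. Payload 3.1 kg.
Tool frame: the origin (TCP) lies midway between the tips of the shut fingers; the grasp point (between the pads) lies 19 mm behind it (manip.grip_depth is the distance from the TCP to the grasp point, in m); z points along the fingers, y is the line along which they close (so a half turn about z gives the same grasp; the last joint's range is limited). The gripper opens to 85 mm and grips with 20 to 120 N. Pads are 22 mm wide; open, the fingers measure 114 mm over their backs; the gripper's body (76 mm by 85 mm) begins 54 mm behind the grasp point. The pads swing forward as they close: fully open they stand 13 mm farther back than shut.
Start: joints at [1.062, 0.527, 1.433, -0, 1.181, -0.178], TCP at [0.202, 0.591, 0.231] pointing down, gripper open.
Joint ranges: [-3.08, 3.08], [-0.75, 2.2], [0.22, 2.44], [-1.43, 4.57], [0, 2.65], [-2.85, 2.85]. Speed limits (rad/s): [2.79, 2.79, 3.14, 3.14, 3.14, 3.14].

## Interface

Orientations are given as a unit quaternion [x, y, z, w].
In Python, from station import telemetry, snapshot, manip gives the robot as it stands. The module is installed in compiled form; this text tells all that it offers.
- The arm moves only by the shell command python3 -m crank 'ROWS' [OPENING] [FORCE]. ROWS is text: rows parted by semicolons, each of 6 numbers parted by spaces: the shift along the tool's x, y, z as a fraction of full scale, then the turn, a rotation vector about the tool's x, y, z as a fraction of full scale. A call has exactly 5 rows; each row shifts and turns the commanded pose from where the row before left it, along the tool's axes as they then stand; what a row does not reach is not made up. Full scale, the value 1, is 4 cm for a shift and 90 degrees for a turn. A row lasts 1/10 s, in which the tool goes at most 50 mm and 8.59 degrees, less where a joint would pass 70% of its speed; a pose out of reach is approached as far as the arm can. A call with a number of a shift or a turn outside -1 to 1 is refused whole. A call with a gripper value outside its range is refused whole. OPENING is the opening, from -1 (shut) to 1 (fully open), set as the call begins (- or left out, the last holds). The fingers move at their own pace and stop on an object; FORCE is the grip in N (left out, the last holds). Time passes only in rows, so rows that do not move let the fingers close, or fill a call up. It gives the time, the measured TCP pose, the force, the opening and the grip force at its end, in the units of the state.
- telemetry.sense(): the state, without advancing time (a new reading comes with each control period).
- snapshot(name): name is "scene" or "side" or "wrist"; returns a dict with "image" (420x560x3 uint8, red, green, blue), "depth" (420x560 float32, m along the optical axis (not along the pixel's ray), 0 where there is no reading), "camera_matrix" (3x3 intrinsics, pixels), "k1" (the pictures are not rectified: a ray, as slopes to the right and down, at radius r is drawn at 1 + k1 r^2 times it, then the intrinsics apply), "rvec" (rotation vector, rad) and "tvec" (3), from world to camera coordinates, as OpenCV has them. Camera axes: x right, y down, z forward; pixel columns grow to the right and rows downward; lengths in m; the calibration is good to about 2 mm. A picture is of the moment at which its call begins.
- manip.sign_off(): hands the job in; it is judged then, once.
The state is a dict: "t": time; "q": joint angles; "qd": joint speeds; "tau": joint torques, N m; "tcp_pos": TCP position; "tool_rot": TCP orientation; "force": force on the tool from outside, world axes, zero at the start; "ft_torque": the same for the moment, N m; "finger_gap": opening from 0.0 (shut) to 1.0 (fully open); "gripper_force": force on a finger pad.
Only numpy, scipy, OpenCV 4.12 (cv2) and the standard library are available. Lean on these libraries where they do the work, as an engineer would, in place of code of your own. Each camera call takes 0.05 s, during which the arm holds its last target. There are 200 camera calls.

## Working session

There is one attempt and no reset: what is moved stays moved. The work goes in short steps, Python scripts to look and compute and a shell command to move; the robot and the scene stay as the last step left them, time stands still between calls to the robot, and variables do not carry over. Pictures are saved under pics/ and viewed, at most 10 in all, crops included, and the job is handed in when it is done.

```bash
mkdir -p pics
cat > h.py <<'E'
import numpy as np, cv2
from station import telemetry, snapshot, manip
def save(s,n): cv2.imwrite('pics/'+n,cv2.cvtColor(s['image'],cv2.COLOR_RGB2BGR))
def cam(s):
    R=cv2.Rodrigues(np.array(s['rvec'],float))[0]; t=np.array(s['tvec'],float).ravel(); return R,t
def slopes(s,uv):
    K=np.array(s['camera_matrix'],float); uv=np.atleast_2d(uv).astype(float)
    d=np.stack([(uv[:,0]-K[0,2])/K[0,0],(uv[:,1]-K[1,2])/K[1,1]],1); u=d.copy()
    for _ in range(20): u=d/(1+s['k1']*(u**2).sum(1,keepdims=True))
    return u
def onplane(s,uv,z):
    R,t=cam(s); u=slopes(s,uv); r=np.c_[u,np.ones(len(u))]@R; c=-R.T@t
    return c+r*((z-c[2])/r[:,2])[:,None]
def cloud(s):
    h,w=s['depth'].shape; vv,uu=np.mgrid[:h,:w]; u=slopes(s,np.c_[uu.ravel(),vv.ravel()])
    d=s['depth'].ravel()[:,None]; R,t=cam(s)
    return ((np.c_[u,np.ones(len(u))]*d-t)@R).reshape(h,w,3)
def proj(s,P):
    R,t=cam(s); p=np.atleast_2d(P)@R.T+t; u=p[:,:2]/p[:,2:]; u=u*(1+s['k1']*(u**2).sum(1,keepdims=True))
    K=np.array(s['camera_matrix'],float); return u*[K[0,0],K[1,1]]+K[:2,2]
E
python3 - <<'E'
from h import *
import pickle
for n in ['scene','side','wrist']:
    s=snapshot(n); save(s,n+'0.png'); pickle.dump(s,open(n+'0.pkl','wb'))
    R,t=cam(s); print(n,(-R.T@t).round(3),R[2].round(2))
st=telemetry.sense(); print(st)
E
```

```text
scene [ 0.132 -0.705  0.82 ] [ 0.42  0.49 -0.76]
side [0.197 0.446 0.538] [ 0.44 -0.71 -0.55]
wrist [0.141 0.612 0.373] [ 0.24 -0.09 -0.97]
{'t': 0.15, 'q': array([ 1.06245450e+00,  5.28241802e-01,  1.43360904e+00,  3.74004069e-06,
        1.18143219e+00, -1.78502831e-01]), 'qd': array([-1.76365961e-03, -3.01050293e-03, -2.95542094e-03, -4.05443371e-05,
        1.67035733e-03, -1.16589618e-03]), 'tau': array([ 8.02442646e-04, -4.42742801e+01, -1.78274667e+01, -2.25445201e-04,
        5.66506860e-03, -7.09437202e-06]), 'tcp_pos': array([0.20212924, 0.59082435, 0.23056475]), 'tool_rot': array([ 1.64173564e-01,  9.86431106e-01, -7.95254558e-04, -2.86213465e-04]), 'force': array([-0.49496286, -0.00326547, -0.267519  ]), 'ft_torque': array([-0.01110433,  0.00093932,  0.00751179]), 'gripper_force': 0.0, 'finger_gap': 1.0010392043066234}
```

View pics/scene0.png

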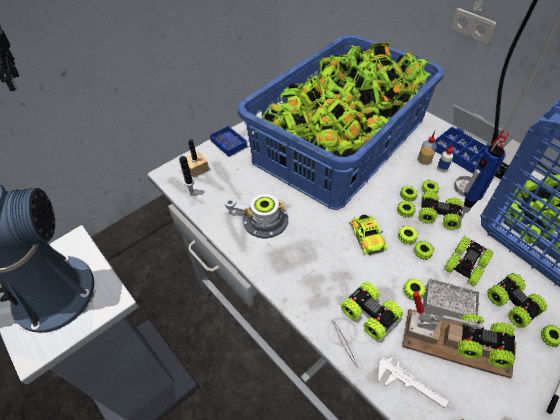

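View pics/side0.png

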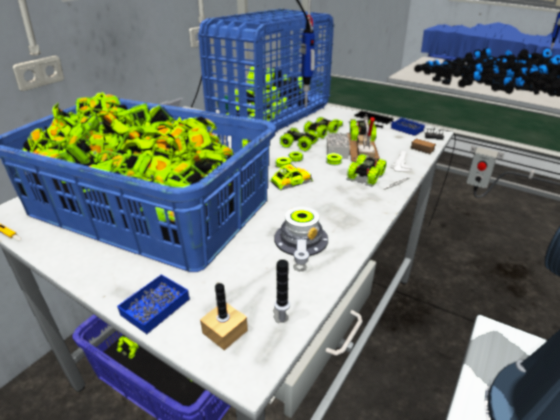

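The scene view shows two pin-like things. One is a pin in the wooden block at scene (193,152) / side (221,303). The other is a bigger pin in its own metal foot at scene (186,176) / side (282,290). The smaller one, in the wood, fits the description. The stand is at scene (264,210), with the eye at about (231,205). I'll confirm with a crop and take measurements.

Run:
```python
from h import *
import pickle
S={n:pickle.load(open(n+'0.pkl','rb')) for n in ['scene','side']}
a=cv2.resize(S['side']['image'][200:350,190:340],(600,600),interpolation=cv2.INTER_CUBIC)
cv2.imwrite('pics/crop_side.png',a[:,:,::-1])
b=cv2.resize(S['scene']['image'][130:245,165:315],(780,598),interpolation=cv2.INTER_CUBIC)
cv2.imwrite('pics/crop_scene.png',b[:,:,::-1])
for n,box,wl in [('scene',(165,300,130,245),None),('side',(190,340,200,350),None)]:
    s=S[n]; C=cloud(s); im=s['image']; hsv=cv2.cvtColor(im,cv2.COLOR_RGB2HSV)
    m0=np.zeros(im.shape[:2],bool); m0[box[2]:box[3],box[0]:box[1]]=1
    m0&=s['depth']>0
    z=C[...,2]
    def comps(m,tag,minA=12):
        k,l,st,ce=cv2.connectedComponentsWithStats(m.astype(np.uint8))
        for i in range(1,k):
            if st[i,4]>=minA:
                p=C[l==i]; print(n,tag,st[i],'med',np.median(p,0).round(4),'min',np.percentile(p,3,axis=0).round(3),'max',np.percentile(p,97,axis=0).round(3))
    comps(m0&(hsv[...,0]>8)&(hsv[...,0]<22)&(hsv[...,1]>80)&(z<.06),'wood')
    comps(m0&(hsv[...,2]<60)&(z>.03),'black')
    comps(m0&(hsv[...,0]>28)&(hsv[...,0]<50)&(hsv[...,1]>120),'green')
    comps(m0&(z>.0645)&(z<.0725)&(hsv[...,1]<60)&(hsv[...,2]>60),'rim')
    comps(m0&(z>.030)&(z<.045)&(hsv[...,1]<60)&(hsv[...,2]>60),'eye-level')
```

```text
scene wood [187 152  22  25 301] med [0.5127 0.0943 0.0344] min [0.488 0.086 0.004] max [0.541 0.135 0.04 ]
scene wood [279 202   5   9  27] med [ 0.5751 -0.209   0.0513] min [ 0.573 -0.214  0.029] max [ 0.587 -0.191  0.058]
scene wood [246 208   6   9  30] med [ 0.4979 -0.1642  0.0492] min [ 0.496 -0.172  0.032] max [ 0.511 -0.153  0.059]
scene black [189 140   8  20  89] med [0.5153 0.1125 0.085 ] min [0.51  0.109 0.045] max [0.522 0.12  0.11 ]
scene black [279 144   7  10  45] med [ 0.6939 -0.0815  0.0994] min [ 0.67  -0.121  0.097] max [ 0.704 -0.063  0.132]
scene black [272 151   2   9  12] med [ 0.6786 -0.0558  0.074 ] min [ 0.666 -0.075  0.058] max [ 0.68  -0.054  0.084]
scene black [294 151   3   9  24] med [ 0.7017 -0.1278  0.0998] min [ 0.685 -0.146  0.098] max [ 0.711 -0.117  0.129]
scene black [280 155   6  11  54] med [ 0.6845 -0.0946  0.0697] min [ 0.672 -0.107  0.055] max [ 0.688 -0.084  0.104]
scene black [180 157  12  27 175] med [0.4458 0.0354 0.097 ] min [0.439 0.031 0.052] max [0.456 0.044 0.137]
scene black [294 163   3   9  25] med [ 0.6917 -0.1387  0.0713] min 
[... 1874 characters left out ...]
 ]
side green [291 210  22  12 201] med [ 0.5398 -0.1784  0.0665] min [ 0.519 -0.196  0.061] max [ 0.56  -0.158  0.069]
side rim [286 207  33  19 161] med [ 0.5383 -0.176   0.0652] min [ 0.506 -0.212  0.065] max [ 0.573 -0.145  0.067]
side eye-level [281 221  31  42 486] med [ 0.5152 -0.1353  0.0335] min [ 0.478 -0.164  0.03 ] max [ 0.578 -0.08   0.04 ]
side eye-level [313 222  10  18  69] med [ 0.4997 -0.1925  0.0333] min [ 0.494 -0.216  0.03 ] max [ 0.514 -0.162  0.035]
side eye-level [274 301  17  11  66] med [0.4425 0.0521 0.0432] min [0.436 0.036 0.04 ] max [0.46  0.058 0.045]
side eye-level [216 314  14   8  61] med [0.5126 0.1242 0.04  ] min [0.508 0.113 0.037] max [0.525 0.13  0.044]
```

View pics/crop_side.png

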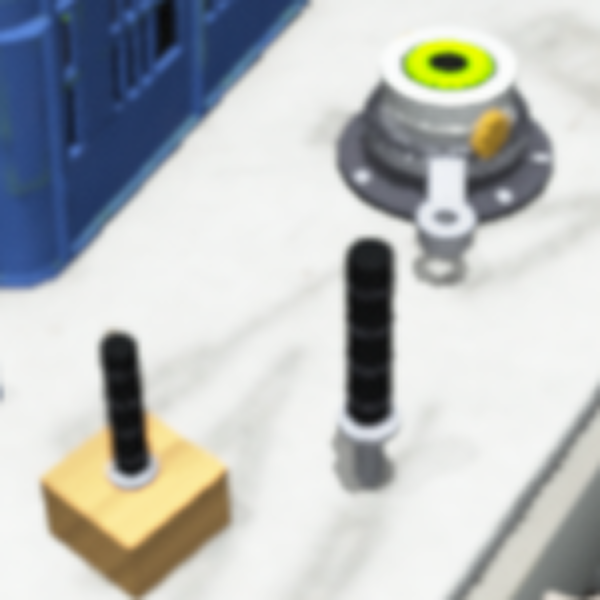

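View pics/crop_scene.png

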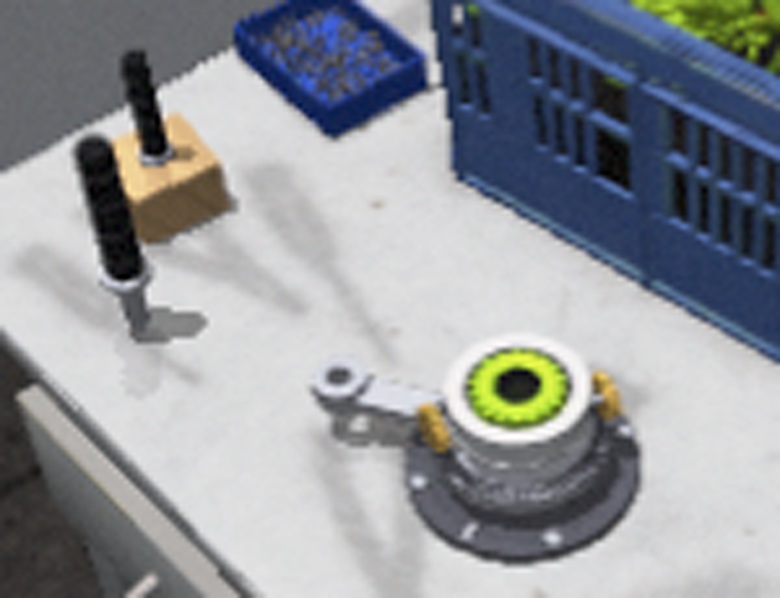

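The side crop confirms it: the small pin stands in the wooden block (crop 120,400). The larger look-alike (crop 370,330) stands free in its own foot, nearer the lifter. The eye hole is at side (302,254) / scene (230.5,202). Next I'll refine the points.

Run:
```python
from h import *
import pickle
from scipy.optimize import least_squares
S={n:pickle.load(open(n+'0.pkl','rb')) for n in ['scene','side']}
def circ(P):
    r=least_squares(lambda p:np.hypot(P[:,0]-p[0],P[:,1]-p[1])-p[2],[*P[:,:2].mean(0),.03],loss='soft_l1',f_scale=.002); return r.x.round(4)
holes={'scene':(230.1,201.8),'side':(301.25,253.75)}
for n in S:
    s=S[n]; im=s['image']; hsv=cv2.cvtColor(im,cv2.COLOR_RGB2HSV); C=cloud(s)
    # green wheel blob inside the nest
    g=((hsv[...,0]>28)&(hsv[...,0]<50)&(hsv[...,1]>120)).astype(np.uint8)
    b=(255,197,19,15) if n=='scene' else (291,210,22,12)
    m=np.zeros_like(g); m[b[1]:b[1]+b[3],b[0]:b[0]+b[2]]=g[b[1]:b[1]+b[3],b[0]:b[0]+b[2]]
    c=cv2.convexHull(max(cv2.findContours(m,0,1)[0],key=len))[:,0]
    print(n,'wheel top circle',circ(onplane(s,c,.0685)))
    w=((hsv[...,1]<50)&(hsv[...,2]>190)&(abs(C[...,2]-.0655)<.003)).astype(np.uint8)
    w[:,:b[0]-12]=0; w[:, b[0]+b[2]+12:]=0; w[:b[1]-10]=0; w[b[1]+b[3]+12:]=0
    pts=cv2.convexHull(np.argwhere(w)[:,::-1].astype(np.int32))[:,0]
    print(n,'rim circle',circ(onplane(s,pts,.0655)))
    u,v=np.round(holes[n]).astype(int)
    gray=cv2.cvtColor(im,cv2.COLOR_RGB2GRAY).astype(float); W=gray[v-4:v+5,u-5:u+6]; print(W.astype(int))
    print(n,'eye',onplane(s,holes[n],.040).round(4))
    # pin grip axis: black blob top centre
    bl=(189,140,8,20) if n=='scene' else (216,284,10,34)
    k=(hsv[...,2]<70).astype(np.uint8)[bl[1]:bl[1]+bl[3],bl[0]-2:bl[0]+bl[2]+2]
    ys,xs=np.nonzero(k); p=np.polyfit(ys,xs,1)
    vt=ys.min()+.5+ (1.5 if n=='scene' else 2)
    print(n,'pin top',onplane(s,(p[0]*vt+p[1]+bl[0]-2,vt+bl[1]),.110).round(4))
```

```text
scene wheel top circle [ 0.5381 -0.1842  0.0245]
scene rim circle [ 0.5391 -0.1812  0.036 ]
[[222 221 223 215 211 215 214 209 213 214 217]
 [221 218 217 215 215 214 216 219 217 213 217]
 [221 216 216 195 172 176 192 211 219 216 214]
 [218 215 193 125  84  87  89 168 218 215 215]
 [210 218 176  88  84  89  95 148 202 214 179]
 [218 220 189 125  98  98 132 190 217 199 153]
 [169 211 220 218 197 198 219 218 186 121 142]
 [125 153 207 214 215 215 216 191 131 102 180]
 [178  92  92 122 142 131 111  86 123 193 222]]
scene eye [[ 0.4912 -0.0953  0.04  ]]
scene pin top [[0.5145 0.1123 0.11  ]]
side wheel top circle [ 0.5376 -0.1746  0.0236]
side rim circle [ 0.5387 -0.1775  0.0371]
[[178 212 231 236 236 236 236 236 233 214 167]
 [215 228 231 230 227 226 229 232 233 225 199]
 [229 231 222 202 189 186 195 211 226 231 225]
 [231 225 197 164 147 144 149 171 204 228 232]
 [231 222 192 156 138 133 133 150 191 226 233]
 [230 229 212 186 166 157 159 177 208 230 234]
 [220 229 229 220 208 200 203 215 228 232 229]
 [186 212 225 228 227 226 226 228 229 223 206]
 [142 171 195 208 216 218 216 212 202 185 163]]
side eye [[ 0.4902 -0.0926  0.04  ]]
side pin top [[0.5154 0.1214 0.11  ]]
```

Axis ≈ (0.539,-0.1795), eye ≈ (0.491,-0.094), which is 99 mm from the axis (100 given). Pin ≈ (0.516,0.118). The sizes agree, so I'll move above the pin.

```bash
R='-.75 -.576 0 0 0 0'
python3 -m crank '-.75 -.576 0 0 0 0;-.75 -.576 0 0 0 0;-.75 -.576 0 0 0 0;-.75 -.576 0 0 0 0;-.75 -.576 0 0 0 0' 1 40
python3 -m crank '-.75 -.576 0 0 0 0;-.75 -.576 0 0 0 0;-.75 -.576 0 0 0 0;-.75 -.576 0 0 0 0;-.75 -.576 0 0 0 0'
python3 -m crank '-.75 -.576 .1 0 0 0;-.75 -.576 .1 0 0 0;-.75 -.576 .1 0 0 0;-.75 -.576 .1 0 0 0;-.75 -.576 .1 0 0 0'
python3 -m crank '0 0 0 0 0 0;0 0 0 0 0 0;0 0 0 0 0 0;0 0 0 0 0 0;0 0 0 0 0 0'
python3 - <<'E'
from h import *
import pickle
s=snapshot('wrist'); save(s,'wrist1.png'); pickle.dump(s,open('wrist1.pkl','wb')); C=cloud(s)
st=telemetry.sense(); print(st['tcp_pos'],st['tool_rot'],st['q'])
print(proj(s,[[.517,.1185,.11],[.517,.1185,.036]]).round(1))
E
```

```text
t: 0.65
tcp_pos: [0.3074, 0.4324, 0.2311]
tool_rot: [0.164, 0.986, -0.0, -0.0]
force: [0.1, 0.0, -0.1]
finger_gap: 1.0
gripper_force: 0.0
t: 1.15
tcp_pos: [0.4121, 0.2748, 0.2312]
tool_rot: [0.164, 0.986, -0.0, -0.0]
force: [-0.1, 0.1, -0.2]
finger_gap: 1.0
gripper_force: 0.0
t: 1.65
tcp_pos: [0.5167, 0.1172, 0.211]
tool_rot: [0.164, 0.986, 0.0, -0.0]
force: [-0.3, 0.6, -0.3]
finger_gap: 0.999
gripper_force: 0.0
t: 2.15
tcp_pos: [0.5155, 0.1196, 0.2115]
tool_rot: [0.163, 0.987, 0.0, -0.0]
force: [-0.8, 0.5, -0.1]
finger_gap: 1.0
gripper_force: 0.0
[0.51566708 0.11953878 0.21149865] [1.63352906e-01 9.86567700e-01 4.05841466e-05 2.37446221e-05] [ 1.64869209e-02  4.25574209e-01  1.69355823e+00  8.35750447e-05
  1.02239892e+00 -1.22617645e+00]
[[278.3 209.3]
 [278.5 188.7]]
```

View pics/wrist1.png

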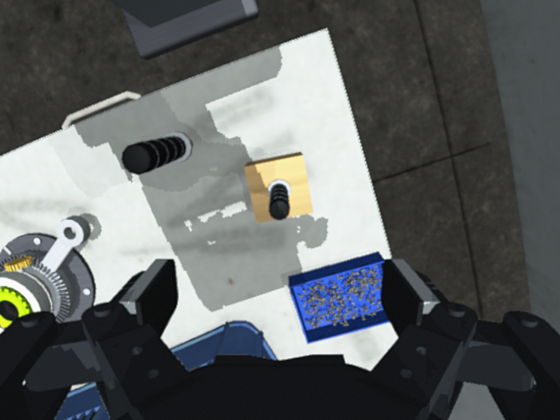

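The wrist view shows the pin at (280,200) in its block, between the open fingers. The look-alike is at (155,150), the eye at (70,230) and the screw tray at (340,290). Measuring the pin here, plus the eye for a first estimate.

Run:
```python
from h import *
import pickle
s=pickle.load(open('wrist1.pkl','rb')); im=s['image']; hsv=cv2.cvtColor(im,cv2.COLOR_RGB2HSV); C=cloud(s)
gray=hsv[...,2].astype(np.uint8)
k=np.zeros(gray.shape,bool); k[165:225,262:300]=1
b=k&(hsv[...,2]<70)&(C[...,2]>.03)
ys,xs=np.nonzero(b)
for v in range(ys.min(),ys.max()+1): 
    x=xs[ys==v]; 
    if v%4==0: print(v,x.min(),x.max(),end=' | ')
print()
top=b&(C[...,2]>.106); yt,xt=np.nonzero(top); print('top px',xt.mean(),yt.mean(),'->',onplane(s,(xt.mean(),yt.mean()),.110).round(4),C[top].mean(0).round(4))
w=((hsv[...,0]>8)&(hsv[...,0]<25)&(hsv[...,1]>60)&(abs(C[...,2]-.036)<.004)); w[:, :230]=0;w[:,330:]=0
r=cv2.minAreaRect(np.argwhere(w)[:,::-1].astype(np.float32)); P=onplane(s,np.r_[cv2.boxPoints(r),[r[0]]],.036); print('wood',P[:4].round(4).tolist(),P[:4].mean(0).round(4),np.linalg.norm(P[0]-P[1]),np.linalg.norm(P[1]-P[2]))
# eye: bright at z .04
e=(abs(C[...,2]-.04)<.004)&(hsv[...,2]>150)&(hsv[...,1]<60); e[:, 110:]=0; ys,xs=np.nonzero(e); print('eye px',xs.min(),xs.max(),ys.min(),ys.max())
cv2.imwrite('pics/c.png',cv2.resize(im[150:260,20:320],(800,293),interpolation=cv2.INTER_CUBIC)[:,:,::-1])
d=(hsv[...,2]<150); d[:215]=0; d[245:]=0; d[:,:55]=0; d[:,90:]=0
print(hsv[222:242,58:84,2])
```

```text
188 273 285 | 192 271 286 | 196 271 287 | 200 270 287 | 204 270 287 | 208 270 288 | 212 270 287 | 216 272 285 | 
top px 278.6842105263158 209.12828947368422 -> [[0.5169 0.1188 0.11  ]] [0.5171 0.1188 0.1096]
wood [[0.4864, 0.095, 0.036], [0.4936, 0.1493, 0.036], [0.5495, 0.1429, 0.036], [0.5425, 0.0861, 0.036]] [0.518  0.1183 0.036 ] 0.054801750212232485 0.05625165999738985
eye px 54 83 218 255
[[239 238 241 240 241 243 244 243 242 242 244 243 243 243 244 246 243 225
  181 139 103  91  91  90  89  89]
 [236 238 242 243 241 241 243 242 241 241 243 242 241 242 242 243 245 247
  246 220 144  93  87  89  90  86]
 [236 239 241 242 241 239 241 243 242 241 242 243 241 241 241 240 242 245
  249 248 205 124  86  85  87  88]
 [237 240 241 242 241 240 241 243 243 242 243 244 242 242 241 240 240 241
  244 250 246 194 114  85  86  88]
 [240 241 241 242 242 241 241 239 235 231 229 231 233 239 241 239 239 240
  242 246 251 242 172 106  86  85]
 [240 241 241 242 243 241 234 205 168 134 122 127 158 209 236 239 238 239
  240 243 247 249 228 152  96  84]
 [240 241 241 242 243 238 206 139  90  65  56  5
[... 778 characters left out ...]
85  87 143
  226 239 239 240 243 244 236 176]
 [237 240 239 241 244 243 226 159  98  84  90  93  93  91  90  86 104 167
  231 239 239 239 241 244 232 161]
 [229 240 239 240 242 245 243 220 156 113  94  89  91  90  89 100 143 207
  238 239 239 238 241 244 227 144]
 [230 240 239 239 241 243 246 244 227 179 133 115 112 110 118 151 199 234
  241 239 238 238 241 243 219 131]
 [240 240 238 238 240 242 243 246 245 234 209 195 183 181 192 220 237 242
  241 239 238 239 241 240 205 117]
 [244 241 238 237 238 240 241 243 245 244 239 239 236 235 236 242 243 242
  240 239 238 239 240 232 172  94]
 [244 242 241 237 237 239 241 241 243 243 241 242 243 243 242 242 243 241
  240 240 239 240 235 197 123  80]]
```

Pin at (0.517,0.1187): the grip top and the wood centre agree to 1 mm, and the block measures 55×56 mm. Descending to TCP z ≈ 0.049 and gripping.

```bash
python3 -m crank '-.045 -.01 .5 0 0 0;0 0 .6 0 0 0;0 0 .6 0 0 0;0 0 .6 0 0 0;0 0 .6 0 0 0'
python3 -m crank '0 0 .6 0 0 0;0 0 .36 0 0 0;0 0 .2 0 0 0;0 0 0 0 0 0;0 0 0 0 0 0'
python3 -m crank '0 0 0 0 0 0;0 0 0 0 0 0;0 0 0 0 0 0;0 0 0 0 0 0;0 0 0 0 0 0' -1 90
python3 -m crank '0 0 0 0 0 0;0 0 0 0 0 0;0 0 0 0 0 0;0 0 0 0 0 0;0 0 0 0 0 0'
```

```text
t: 2.7
tcp_pos: [0.5178, 0.1182, 0.0947]
tool_rot: [0.164, 0.987, 0.0, 0.0]
force: [0.5, -0.6, -0.1]
finger_gap: 0.998
gripper_force: 0.0
t: 3.2
tcp_pos: [0.5182, 0.1179, 0.0494]
tool_rot: [0.164, 0.986, 0.0, 0.0]
force: [0.1, -0.0, 0.6]
finger_gap: 0.996
gripper_force: 0.0
t: 3.7
tcp_pos: [0.518, 0.1176, 0.0493]
tool_rot: [0.164, 0.986, 0.0, 0.0]
force: [-1.4, -0.6, 4.5]
finger_gap: 0.164
gripper_force: 87.7
t: 4.2
tcp_pos: [0.5179, 0.1176, 0.0493]
tool_rot: [0.164, 0.986, 0.0, 0.0]
force: [-1.2, 0.4, 4.8]
finger_gap: 0.162
gripper_force: 87.6
```

Gripped. Lift 100 mm and carry it over the eye.

```bash
python3 -m crank '0 0 -.2 0 0 0;0 0 -.3 0 0 0;0 0 -.4 0 0 0;0 0 -.5 0 0 0;0 0 -.5 0 0 0'
python3 -m crank '0 0 -.4 0 0 0;0 0 -.2 0 0 0;-.1 -.4 0 0 0 0;-.12 -.6 0 0 0 0;-.12 -.6 0 0 0 0'
python3 -m crank '-.12 -.6 0 0 0 0;-.12 -.6 0 0 0 0;-.12 -.6 0 0 0 0;-.12 -.6 0 0 0 0;-.12 -.6 0 0 0 0'
python3 -m crank '-.1 -.4 0 0 0 0;-.03 -.22 0 0 0 0;0 0 0 0 0 0;0 0 0 0 0 0;0 0 0 0 0 0'
python3 - <<'E'
from h import *
import pickle
for n in ['wrist','side','scene']:
    s=snapshot(n); save(s,n+'2.png'); pickle.dump(s,open(n+'2.pkl','wb'))
    print(n,proj(s,[[.4907,-.0938,.04]]).round(1))
st=telemetry.sense(); print(st['tcp_pos'],st['tool_rot'],st['q'],st['force'],st['finger_gap'])
E
```

```text
t: 4.7
tcp_pos: [0.5172, 0.1175, 0.1261]
tool_rot: [0.164, 0.986, -0.0, -0.0]
force: [0.5, -0.7, -1.5]
finger_gap: 0.166
gripper_force: 87.9
t: 5.2
tcp_pos: [0.5094, 0.0523, 0.1491]
tool_rot: [0.163, 0.987, -0.0, -0.0]
force: [1.0, -0.6, -1.2]
finger_gap: 0.168
gripper_force: 87.9
t: 5.7
tcp_pos: [0.4931, -0.0695, 0.1489]
tool_rot: [0.164, 0.986, 0.0, -0.0]
force: [0.2, -0.5, -0.8]
finger_gap: 0.166
gripper_force: 87.9
t: 6.2
tcp_pos: [0.4904, -0.0928, 0.1489]
tool_rot: [0.164, 0.987, 0.0, -0.0]
force: [0.0, -0.4, -0.2]
finger_gap: 0.166
gripper_force: 87.9
wrist [[278.  205.3]]
side [[301.3 253.3]]
scene [[229.6 201.6]]
[ 0.49062155 -0.09299844  0.14889749] [ 1.63549443e-01  9.86535130e-01  4.99563930e-05 -1.19695864e-04] [-4.11511135e-01  4.86200031e-01  1.82499303e+00  5.18608859e-05
  8.30656151e-01 -1.65376749e+00] [-0.18317815 -0.4269057  -0.7361896 ] 0.16469915609521937
```

View pics/wrist2.png

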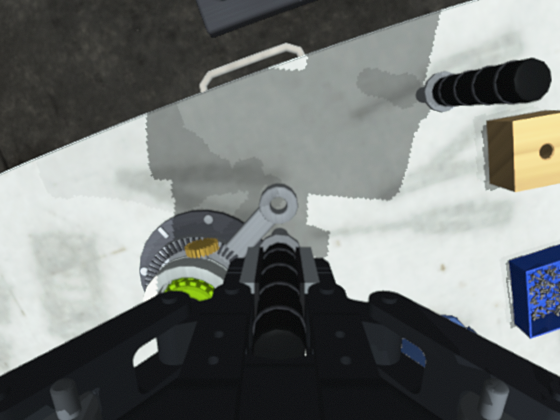

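The wrist view shows the pin gripped, with its collar near (280,238) and the eye hole at (278,204), free and close to the predicted (278,205.3). Next I'll measure the hole and the pin's own axis.

Run:
```python
from h import *
import pickle
s=pickle.load(open('wrist2.pkl','rb')); g=cv2.cvtColor(s['image'],cv2.COLOR_RGB2GRAY)
print(g[190:216:1,266:292:1]); print('collar'); print(g[226:252:2,262:302:2])
# pin in side and scene views: predicted axis with TCP centre vs image
T=telemetry.sense()['tcp_pos']
for n in ['side','scene']:
    q=pickle.load(open(n+'2.pkl','rb')); h=cv2.cvtColor(q['image'],cv2.COLOR_RGB2HSV)
    P=np.array([[T[0],T[1],T[2]-.0133+d] for d in (-.03,-.02,-.01,0,.004)]); p=proj(q,P); print(n,p.round(1).tolist())
    u0,v0=p[1].astype(int); print(cv2.cvtColor(q['image'],cv2.COLOR_RGB2GRAY)[v0-8:v0+10,u0-9:u0+10])
a=pickle.load(open('side2.pkl','rb'))['image'][170:290,240:360]; b=pickle.load(open('scene2.pkl','rb'))['image'][140:240,180:280]
cv2.imwrite('pics/ins.png',np.hstack([cv2.resize(a,(400,400),interpolation=2),cv2.resize(b,(400,400),interpolation=2)])[:,:,::-1])
```

```text
[[ 89 115 134 143 147 149 152 154 154 152 150 153 162 168 167 164 164 164
  164 161 156 147 132 114  92  78]
 [114 137 149 153 152 150 149 151 151 149 147 146 156 165 165 162 162 162
  162 161 159 158 154 145 126 105]
 [136 149 153 154 151 148 147 148 147 147 144 143 151 161 163 161 160 160
  160 160 158 160 160 158 151 135]
 [147 152 153 151 148 145 144 145 145 144 143 142 147 156 160 159 158 159
  158 158 157 157 159 160 159 152]
 [150 152 151 149 146 142 140 142 143 142 146 147 148 154 159 157 156 156
  156 155 156 155 157 158 161 160]
 [150 149 148 147 144 140 138 140 139 140 145 150 149 152 155 156 155 155
  156 155 154 155 157 156 158 160]
 [149 147 147 145 144 137 135 134 135 134 138 142 140 140 145 149 151 152
  155 154 154 154 155 156 157 160]
 [147 145 145 144 141 137 131 127 125 126 131 132 131 130 135 140 144 147
  151 153 154 154 154 155 155 158]
 [144 143 142 141 138 134 129 124 122 123 128 129 129 129 131 133 138 139
  141 145 152 154 154 154 155 156]
 [144 141 139 139 135 131 130 128 127 128 130 130 130 131 132 132 135 135
  130 137 147 153 155 154 155 156]
 [142 140 
[... 5238 characters left out ...]
 181  92  87  80 144 195 204 215 219 223 223
  223]
 [204 209 217 222 224 224 224 190 110  86  82 123 176 197 209 217 222 224
  225]
 [195 197 211 218 222 223 223 199 127  85  99 157 195 197 204 214 221 222
  224]
 [198 198 201 208 217 217 221 221 197 129 114 175 204 194 193 201 213 219
  223]
 [203 195 190 194 203 209 219 220 223 223 222 220 209 202 197 199 211 217
  221]
 [121 119 121 115 154 198 208 219 220 220 222 220 216 207 203 204 208 213
  219]
 [126 120 116 118 117 116 161 209 219 221 224 220 218 210 208 202 200 205
  214]
 [128 125 123 119 118 115 163 211 220 221 223 223 220 217 212 205 199 199
  211]
 [137 136 131 129 123 123 166 217 222 220 223 222 220 218 215 207 202 201
  207]]
```

View pics/ins.png

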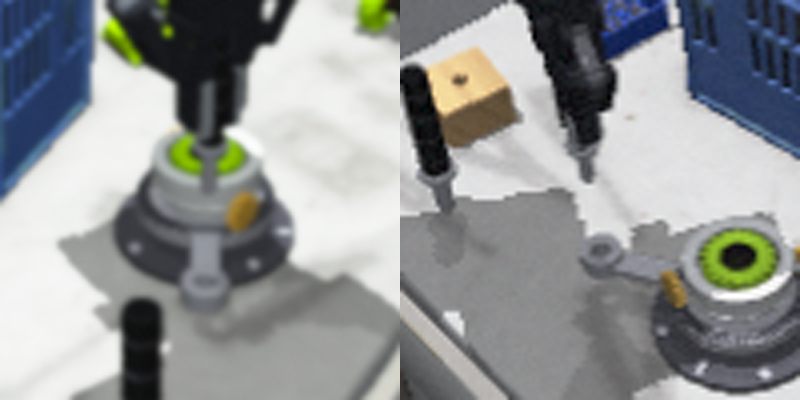

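The hole centre is at wrist px (278.2,204.8), which gives the eye at about (0.4906,-0.0944). In the side and scene views the pin axis sits on the TCP axis to within a pixel. The correction is about -1.4 mm along tool y. Descending slowly and watching the force.

```bash
python3 -m crank '-.01 -.035 .2 0 0 0;0 0 .4 0 0 0;0 0 .4 0 0 0;0 0 .3 0 0 0;0 0 .2 0 0 0'
python3 -m crank '0 0 0 0 0 0;0 0 .06 0 0 0;0 0 .06 0 0 0;0 0 .06 0 0 0;0 0 0 0 0 0'
python3 -m crank '0 0 .06 0 0 0;0 0 .06 0 0 0;0 0 0 0 0 0;0 0 0 0 0 0;0 0 0 0 0 0'
```

```text
t: 6.85
tcp_pos: [0.4901, -0.0949, 0.0876]
tool_rot: [0.164, 0.986, 0.0, -0.001]
force: [-0.5, 0.2, 0.4]
finger_gap: 0.163
gripper_force: 87.9
t: 7.35
tcp_pos: [0.4906, -0.0952, 0.0817]
tool_rot: [0.164, 0.986, -0.0, 0.0]
force: [-0.4, 0.9, 0.0]
finger_gap: 0.163
gripper_force: 87.9
t: 7.85
tcp_pos: [0.4906, -0.0952, 0.0769]
tool_rot: [0.164, 0.986, -0.0, 0.0]
force: [-0.0, -0.1, -0.7]
finger_gap: 0.163
gripper_force: 87.9
```

The tip is 6 mm inside the eye with no force. Continuing down.

```bash
python3 -m crank '0 0 .1 0 0 0;0 0 .1 0 0 0;0 0 .1 0 0 0;0 0 .1 0 0 0;0 0 0 0 0 0'
python3 -m crank '0 0 .06 0 0 0;0 0 .06 0 0 0;0 0 .04 0 0 0;0 0 0 0 0 0;0 0 0 0 0 0'
```

```text
t: 8.35
tcp_pos: [0.4901, -0.0951, 0.0602]
tool_rot: [0.164, 0.986, 0.0, -0.001]
force: [-0.3, -0.5, -1.0]
finger_gap: 0.16
gripper_force: 87.9
t: 8.85
tcp_pos: [0.4906, -0.0952, 0.0545]
tool_rot: [0.164, 0.986, -0.0, 0.0]
force: [-0.0, 0.4, -0.6]
finger_gap: 0.161
gripper_force: 87.9
```

```bash
python3 -m crank '0 0 .03 0 0 0;0 0 0 0 0 0;0 0 .02 0 0 0;0 0 0 0 0 0;0 0 0 0 0 0'
python3 - <<'E'
from h import *
for n in ['wrist','side','scene']:
    s=snapshot(n); save(s,n+'3.png'); im=s['image']
    if n=='side': a=im[190:290,250:350]
    if n=='scene': b=im[150:250,190:290]
cv2.imwrite('pics/in2.png',np.hstack([cv2.resize(a,(400,400),interpolation=2),cv2.resize(b,(400,400),interpolation=2)])[:,:,::-1])
print(telemetry.sense()['force'])
E
```

```text
t: 9.35
tcp_pos: [0.4907, -0.0952, 0.0533]
tool_rot: [0.164, 0.986, -0.0, 0.0]
force: [-1.1, 0.8, 6.0]
finger_gap: 0.171
gripper_force: 88.9
[-0.88659593  0.98143132  5.42901059]
```

View pics/in2.png

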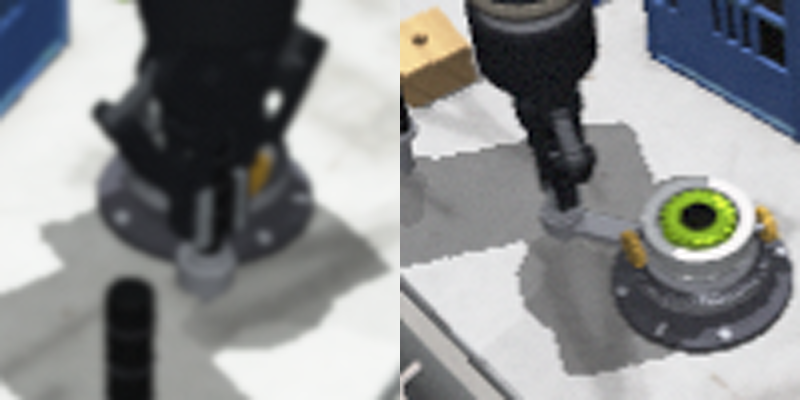

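The collar seats at TCP z 0.0533, as predicted, with 6 N down, and the arm is still at rest. Now I'll work out the arc.

```bash
cat > arc.py <<'E'
from h import *
import sys
A=np.array([.5395,-.181]); r=.0995
st=telemetry.sense(); T=st['tcp_pos'][:2]; a0=np.arctan2(*(T-A)[::-1]); q=st['tool_rot']; th=2*np.arctan2(q[1],q[0])
X=np.array([np.cos(th),np.sin(th)]); Y=np.array([np.sin(th),-np.cos(th)])
print('angle',a0,'turned',a0-2.09,'r',np.linalg.norm(T-A))
rad=(T-A)/np.linalg.norm(T-A); f=st['force'][:2]; print('F radial,tang,z',f@rad,f@[-rad[1],rad[0]],st['force'][2],'z',st['tcp_pos'][2],'t',st['t'])
st_=float(sys.argv[1]); n=int(sys.argv[2]); p=T
for i in range(1,n+1):
    w=A+r*np.array([np.cos(a0+i*st_),np.sin(a0+i*st_)]); d=(w-p)/.04; p=w; print(round(d@X,2),round(d@Y,2),end='; ')
print()
E
python3 arc.py .05 29
```

```text
angle 2.08782805881968 turned -0.0021719411803200472 r 0.09864084223354563
F radial,tang,z 1.2913948251419953 0.2855856822601373 5.429010591344792 z 0.05321635560515517 t 9.5
0.1 -0.08; 0.08 -0.1; 0.07 -0.1; 0.06 -0.11; 0.06 -0.11; 0.05 -0.11; 0.05 -0.11; 0.04 -0.12; 0.04 -0.12; 0.03 -0.12; 0.02 -0.12; 0.02 -0.12; 0.01 -0.12; 0.01 -0.12; -0.0 -0.12; -0.01 -0.12; -0.01 -0.12; -0.02 -0.12; -0.02 -0.12; -0.03 -0.12; -0.04 -0.12; -0.04 -0.12; -0.05 -0.11; -0.05 -0.11; -0.06 -0.11; -0.07 -0.11; -0.07 -0.1; -0.08 -0.1; -0.08 -0.1;
```

```bash
python3 -m crank '.10 -.08 -.02 0 0 0;.08 -.10 0 0 0 0;.07 -.10 0 0 0 0;.06 -.11 0 0 0 0;.06 -.11 0 0 0 0' - 110
python3 -m crank '.05 -.11 0 0 0 0;.05 -.11 0 0 0 0;.04 -.12 0 0 0 0;0 0 0 0 0 0;0 0 0 0 0 0'
python3 arc.py .05 21
```

```text
t: 10.0
tcp_pos: [0.4703, -0.11, 0.0534]
tool_rot: [0.164, 0.986, -0.0, 0.001]
force: [1.3, 0.4, 0.7]
finger_gap: 0.162
gripper_force: 107.2
t: 10.5
tcp_pos: [0.4602, -0.1205, 0.0534]
tool_rot: [0.164, 0.986, 0.0, -0.0]
force: [1.6, 0.3, 1.6]
finger_gap: 0.159
gripper_force: 107.3
angle 2.489957277431061 turned 0.39995727743106135 r 0.09969618259826138
F radial,tang,z -1.1135634680646702 -1.1953882254393746 1.558557262655794 z 0.05336097370428278 t 10.5
0.03 -0.12; 0.03 -0.12; 0.02 -0.12; 0.02 -0.12; 0.01 -0.12; 0.01 -0.12; -0.0 -0.12; -0.01 -0.12; -0.01 -0.12; -0.02 -0.12; -0.03 -0.12; -0.03 -0.12; -0.04 -0.12; -0.04 -0.12; -0.05 -0.11; -0.05 -0.11; -0.06 -0.11; -0.07 -0.11; -0.07 -0.1; -0.08 -0.1; -0.08 -0.09;
```

```bash
python3 -m crank '.03 -.12 0 0 0 0;.03 -.12 0 0 0 0;.02 -.12 0 0 0 0;.02 -.12 0 0 0 0;.01 -.12 0 0 0 0'
python3 -m crank '.01 -.12 0 0 0 0;0 -.12 0 0 0 0;-.01 -.12 0 0 0 0;-.01 -.12 0 0 0 0;-.02 -.12 0 0 0 0'
python3 -m crank '-.03 -.12 0 0 0 0;-.03 -.12 0 0 0 0;0 0 0 0 0 0;0 0 0 0 0 0;0 0 0 0 0 0'
python3 arc.py .05 9
```

```text
t: 11.0
tcp_pos: [0.4483, -0.142, 0.0534]
tool_rot: [0.164, 0.986, 0.0, 0.0]
force: [2.8, 2.0, 1.3]
finger_gap: 0.166
gripper_force: 107.4
t: 11.5
tcp_pos: [0.4414, -0.1649, 0.0533]
tool_rot: [0.164, 0.986, 0.0, -0.0]
force: [2.9, 2.4, 2.9]
finger_gap: 0.161
gripper_force: 107.5
t: 12.0
tcp_pos: [0.4406, -0.1744, 0.0533]
tool_rot: [0.164, 0.986, 0.0, -0.0]
force: [1.6, 1.4, 4.0]
finger_gap: 0.156
gripper_force: 107.7
angle 3.074794485157769 turned 0.984794485157769 r 0.09916596575793732
F radial,tang,z -1.4859096609087088 -1.5303117532518085 4.012765055827719 z 0.05329663013672099 t 12.0
-0.03 -0.12; -0.04 -0.12; -0.05 -0.12; -0.05 -0.11; -0.06 -0.11; -0.06 -0.11; -0.07 -0.1; -0.07 -0.1; -0.08 -0.1;
```

```bash
python3 -m crank '-.03 -.12 0 0 0 0;-.04 -.12 0 0 0 0;-.05 -.12 0 0 0 0;-.05 -.11 0 0 0 0;-.06 -.11 0 0 0 0'
python3 -m crank '-.06 -.11 0 0 0 0;-.07 -.10 0 0 0 0;-.09 -.12 0 0 0 0;0 0 0 0 0 0;0 0 0 0 0 0'
python3 -m crank '0 0 0 0 0 0;0 0 0 0 0 0;0 0 0 0 0 0;0 0 0 0 0 0;0 0 0 0 0 0'
python3 arc.py .05 2
python3 - <<'E'
from h import *
for n in ['side','scene']:
    s=snapshot(n); im=s['image']; C=cloud(s); hsv=cv2.cvtColor(im,cv2.COLOR_RGB2HSV)
    if n=='side': a=im[190:290,250:350]
    if n=='scene': b=im[150:250,190:290]
    m=(hsv[...,0]>28)&(hsv[...,0]<50)&(hsv[...,1]>120)&(np.hypot(C[...,0]-.539,C[...,1]+.181)<.035)
    print(n,m.sum(),np.percentile(C[m],[5,50,95],axis=0).round(4).tolist())
    print('rib pred',proj(s,[[.5395+.055*np.cos(3.49),-.181+.055*np.sin(3.49),.011]]))
cv2.imwrite('pics/fin.png',np.hstack([cv2.resize(a,(400,400),interpolation=2),cv2.resize(b,(400,400),interpolation=2)])[:,:,::-1])
E
```

```text
t: 12.5
tcp_pos: [0.4421, -0.1999, 0.0533]
tool_rot: [0.164, 0.986, 0.0, -0.0]
force: [1.5, 4.1, 4.6]
finger_gap: 0.158
gripper_force: 107.7
t: 13.0
tcp_pos: [0.4461, -0.215, 0.0533]
tool_rot: [0.164, 0.986, 0.0, -0.0]
force: [1.6, 3.5, 4.8]
finger_gap: 0.157
gripper_force: 107.8
t: 13.5
tcp_pos: [0.446, -0.2147, 0.0533]
tool_rot: [0.164, 0.986, 0.0, -0.0]
force: [0.5, 3.1, 5.7]
finger_gap: 0.16
gripper_force: 107.8
angle -2.795684633159277 turned -4.885684633159277 r 0.09940748708515157
F radial,tang,z -1.5572720315413562 -2.769131029443119 5.661418127486879 z 0.05329128892779185 t 13.5
-0.08 -0.1; -0.08 -0.09; 
side 303 [[0.5179, -0.194, 0.0654], [0.5364, -0.1708, 0.0782], [0.5555, -0.1573, 0.0816]]
rib pred [[325.83953943 238.57807805]]
scene 217 [[0.5172, -0.2041, 0.0669], [0.5338, -0.1896, 0.0798], [0.5573, -0.1658, 0.0835]]
rib pred [[254.50606322 231.6253716 ]]
```

View pics/fin.png

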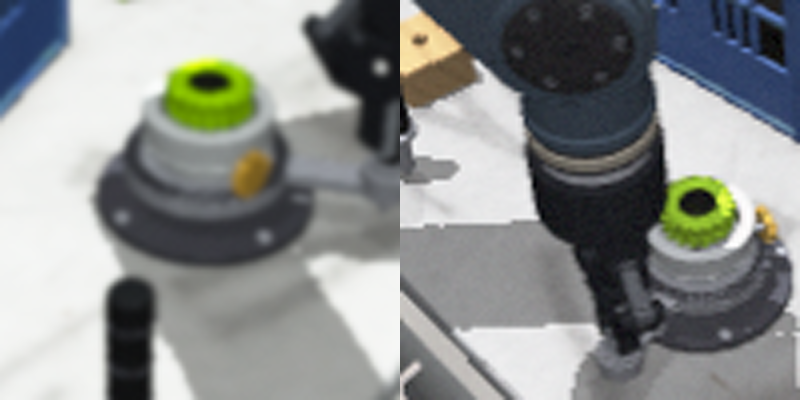

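The views show the wheel standing clear of the nest. Its top is at about 0.082 m, the expected crest height (61 + 21 mm). The arm has turned 1.397 rad, the pin is seated in the eye, and the tangential load is 2.8 N against about 3 N expected. Handing in.

```bash
python3 -c "
from station import manip, telemetry
print(manip.sign_off()); print(telemetry.sense()['t'])"
```

```text
the job is handed in; nothing more can be done
None
the job is handed in; nothing more can be done
```

I handed the job in with the pin fully in the eye and still gripped, the arm turned about 1.40 rad to the crest and the wheel raised to its highest (top at about 82 mm); no verdict was reported.

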